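# Release the pellet-die hold-down arm and hold it raised

### The arm

A 7-joint arm with a two-finger parallel gripper is mounted at the origin on a cart in front of the work surface, level with it; the furniture and walls round the work are solid. World frame = base frame: x ahead of the robot, y to its left, z up, the work surface at z = 0. Lengths are in m, angles in rad, forces in N, time in s.
With the tool pointing down it reaches from about 0.4 to 0.875 m from the base axis. Payload 19.3 kg.
Tool frame: the origin (TCP) lies at the very end of the fingers, on their centre line; the grasp point (between the pads) lies 19 mm behind it; z points along the fingers, y is the line along which they close (so a half turn about z gives the same grasp; the last joint's range is limited). The gripper opens to 85 mm and grips with 20 to 120 N. Pads are 22 mm wide; open, the fingers measure 114 mm over their backs; the gripper's body (76 mm by 85 mm) begins 54 mm behind the grasp point. The pads swing forward as they close: fully open they stand 13 mm farther back than shut.
Start: joints at [1.034, 0.521, -0.036, 1.599, 0.021, 1.021, -0.113], TCP at [0.281, -0.558, 0.231] pointing down, gripper open.
Joint ranges: [-2.91, 2.91], [-0.3, 2.13], [-1.5, 1.42], [0.17, 2.43], [-1.26, 4.41], [0.16, 1.93], [-2.52, 2.52]. Speed limits (rad/s): [1.89, 1.89, 2.39, 2.39, 3.01, 3.01, 3.01].

### API

Orientations are given as [roll, pitch, yaw] about the fixed x, y, z axes, in that order (R = Rz(yaw) Ry(pitch) Rx(roll)).
In Python, from workcell import monitor, optics, job_done gives the robot as it stands.
- The arm moves only by the shell command python3 -m handwheel 'ROWS' [FORCE]. ROWS is JSON, a list of rows, each an object of numbers: "dx", "dy", "dz": the shift along the tool's x, y, z in cm; "wx", "wy", "wz": the turn, a rotation vector about the tool's x, y, z in rad; "claw": the opening in per cent of the stroke, from 0 (shut) to 100 (fully open). A call has 1 to 8 rows; each row shifts and turns the commanded pose from where the row before left it, along the tool's axes as they then stand; what a row does not reach is not made up. A row lasts 1/8 s, in which the tool goes at most 62.5 mm and 10.7 degrees, less where a joint would pass 70% of its speed; a pose out of reach is approached as far as the arm can. A call with a gripper value outside its range is refused whole. The fingers move at their own pace and stop on an object; FORCE is the grip in N (left out, the last holds). Time passes only in rows, so rows that do not move let the fingers close. It gives the time, the measured TCP pose, the force, the opening and the grip force at its end, in the units of the state.
- monitor.observe(): the state, without advancing time (a new reading comes with each control period).
- optics.grab_frame(name): name is "scene" or "side" or "wrist"; returns a dict with "frame" (480x640x3 uint8, blue, green, red), "fovy" (degrees; the focal length in pixels is half the picture's height over the tangent of half this angle, whatever the lens; pixels are square), "cx", "cy" (the principal point, pixels), "k1" (the pictures are not rectified: a ray, as slopes to the right and down, at radius r is drawn at 1 + k1 r^2 times it, then the intrinsics apply), "R" (3x3) and "t" (3): a world point X has camera coordinates R X + t. Camera axes: x right, y down, z forward; pixel columns grow to the right and rows downward; lengths in m; the calibration is good to about 2 mm. A picture is of the moment at which its call begins. There is no depth.
- job_done(): hands the job in; it is judged then, once.
Trained networks look in the newest picture that a camera, given by its name, has taken for a name from the list of things; names that differ only in an ending like _2 or _b are one class to them, and where a whole thing is asked for, a point or a joint stands for the part that bears it (a point fixed in the world has none). Each returns a list of dicts, best first, with "p" (0 to 1); they miss things now and then, are a little off and sometimes report something else, mostly with a low value. They report only what shows in the picture. A call takes as long as a camera call.
- optics.masks_of(name, camera): "region" (480x640 bool, what is visible of it) and "rect" ([left, top, width, height] in pixels, round what is visible of it).
The state is a dict: "clock": time; "qpos": joint angles; "qd": joint speeds; "joint_efforts": joint torques, N m; "position": TCP position; "tool_rot": TCP orientation; "force": force on the tool from outside, world axes, zero at the start; "moment": the same for the moment, N m; "grip_width": finger opening in m; "finger_force": force on a finger pad.
Only numpy, scipy, OpenCV 4.12 (cv2) and the standard library are available. Lean on these libraries where they do the work, as an engineer would, in place of code of your own. Each camera call takes 0.05 s, during which the arm holds its last target. There are 200 camera calls.

### The job

A pellet die is held down on its press plate by a blue arm whose free end is latched onto a ball post. First turn the black preload dial so that its white pointer stands at the green release mark; then pull the red spring latch handle on the arm's end sideways, away from the dial, and with it pulled lift the arm off the ball to at least 30 degrees. Finish while still holding the arm up there by its handle, so that a colleague can take the die out; leave the dial at the mark and do not shift or tip the die or the things standing around.

Things in the scene. Friction and masses are not known exactly. Their poses are not given: they have to be found in the camera images.
- press: the fixed hold-down fixture: grey base plate 280 x 220 x 10 mm on the worktop. Origin: centre of the plate's underside. Its x axis runs along the arm from the ball post (near the robot) to the pivot (far), its y axis from the arm towards the dial (left), z up. It stands at any yaw within 0.35 rad. The arm's centre line is at y = -50 mm, the ball at x = -100 mm, the pivot at x = +110 mm, the dial's axis at x = -45, y = +62 mm
- dial_grip (a point): grip point of the black dial, on its vertical axis, 73 mm above the worktop. The grip is an upright bar 12 mm thick, 44 mm long and 33 mm high (49 to 82 mm above the worktop) on a flat skirt disc of 49 mm diameter, whose top is 50 mm above the worktop; the disc lies on a fixed white housing of 76 mm diameter. A white line marks the pointer end of the bar
- dial (a joint): turning angle of the dial in rad, anticlockwise from above positive (0 = bar along the fixture's x axis with its pointer towards -x, exactly at the green mark). It starts between 0.6 and 1.25, so it must be turned clockwise by that much; it can turn from -0.6 to 1.6 and stays where it is left (friction about 0.05 N m)
- release_mark (a point): middle of the long green mark on the housing's top, 31.5 mm from the dial's axis towards the fixture's -x; the other scale marks are short and black
- latch_handle (a point): grip point of the red upright latch handle on the free end of the arm: a block 12 mm thick (fixture y), 18 mm long (fixture x) and 40 mm high, its top 12 mm above this point and the steel slide plate it stands on 28 mm below it. With the arm down the point is 115 mm above the worktop. It moves with the latch and the arm; its axes are the arm's
- latch (a joint): travel of the spring latch in m (0 = home; grows to 0.016 as the handle is pulled along the fixture's -y, away from the dial). The spring pulls it home with 2 N at first and 6 N at full travel. The jaw under the ball is clear from about 0.009: below that the arm cannot be lifted. It springs home when let go
- hold_arm (a joint): angle of the hold-down arm in rad: 0 = level, down on the ball; grows as the free end is raised; upper stop at 1.0. The arm weighs about 0.25 to 0.5 kg and falls back when let go. From the pivot to the handle it measures 210 mm horizontally and 46 mm upwards when level (to the handle's grip point)
- pivot_axis (a point): the arm's hinge: its axis is level, along the fixture's y, 69 mm above the worktop, at the arm's far end. Turning the arm carries the handle up and back towards +x of the fixture
- die_center (a point): centre of the loose steel pellet die, 45 mm across and 38 mm high, standing on the press plate under the arm; its z axis is up
- punch_center (a point): centre of the loose steel die punch, 27 mm across and 52 mm high, standing on the worktop to the right of the fixture; bystander; its z axis is up
- beaker_center (a point): centre of the clear beaker, 54 mm across and 70 mm high, on the worktop to the right of the fixture; bystander; its z axis is up

How it is judged:
By the outcome, as a careful person would: the job done as asked, in the order asked, and still so for the second after the job is handed in, while the arm keeps its last pose, push and grip.
It also fails if it takes over 48 s, if anything falls off the work surface, if the arm or the gripper's body presses on something with over 40 N, if the wrist force passes 120 N, or if a joint passes its speed limit or range.

## Working session

There is one attempt and no reset: what is moved stays moved. The work goes in short steps, Python scripts to look and compute and a shell command to move; the robot and the scene stay as the last step left them, time stands still between calls to the robot, and variables do not carry over. Pictures are saved under pics/ and viewed, at most 10 in all, crops included, and the job is handed in when it is done.

```bash
ls; mkdir -p pics; cat > h.py <<'E'
import numpy as np, cv2, json
from workcell import monitor, optics
from scipy.spatial.transform import Rotation as Ro
def f(g): return 240/np.tan(np.radians(g["fovy"])/2)
def ray(g,u,v):
    d=np.array([(u-g["cx"])/f(g),(v-g["cy"])/f(g)]); s=d.copy()
    for _ in range(30): s=d/(1+g["k1"]*(s@s))
    R=np.array(g["R"]);t=np.array(g["t"])
    w=R.T@np.array([s[0],s[1],1]); return -R.T@t, w/np.linalg.norm(w)
def atz(g,u,v,z):
    c,w=ray(g,u,v); return c+w*(z-c[2])/w[2]
def proj(g,X):
    p=(np.array(g["R"])@np.atleast_2d(X).T).T+np.array(g["t"]); s=p[:,:2]/p[:,2:]
    s=s*(1+g["k1"]*(s**2).sum(1))[:,None]
    return s*f(g)+[g["cx"],g["cy"]]
def save(g,n): cv2.imwrite("pics/"+n+".png",g["frame"])
def meas(o): return np.array(o)
E
python3 - <<'E'
from h import *
print(monitor.observe())
fr={}
for c in ["scene","side","wrist"]:
    g=optics.grab_frame(c); save(g,c+"0"); print(c,g["fovy"],g["k1"],"cam",-np.array(g["R"]).T@np.array(g["t"]))
    for n in ["press","dial","latch_handle","hold_arm","die_center","punch_center","beaker_center"]:
        for m in optics.masks_of(n,c)[:1]:
            ys,xs=np.nonzero(m["region"]); print(" ",n,round(m["p"],2),m["rect"],xs.mean().round(1),ys.mean().round(1))
ims=[cv2.imread(f"pics/{c}0.png") for c in("scene","side")]
cv2.imwrite("pics/both.png",cv2.resize(np.vstack(ims),(400,600)) )
E
```

```text
pics
{'clock': 0.0, 'qpos': array([ 1.03378139,  0.52202151, -0.03631756,  1.59997229,  0.02113768,
        1.02109047, -0.112791  ]), 'qd': array([-1.34355640e-04,  1.67028339e-03, -9.82539934e-04,  1.76520210e-03,
        2.96671914e-04,  9.39633054e-05, -2.17884120e-04]), 'joint_efforts': array([-3.01493848e-03, -9.27135587e+01,  1.97840519e+00, -3.69940174e+01,
        1.76974945e-02,  8.25312920e-03, -4.16016746e-05]), 'position': array([ 0.28111218, -0.55785328,  0.23073394]), 'tool_rot': array([-3.14048312e+00,  2.99543766e-05,  4.66772205e-01]), 'force': array([0.69428499, 0.2356579 , 0.31639705]), 'moment': array([-0.01396475,  0.03321068, -0.01678049]), 'finger_force': 0.0, 'grip_width': 0.08539396488960899}
scene 57.98546177999701 -0.10670133121681727 cam [ 0.00504653 -0.51511568  0.45068056]
  press 0.66 [213.5, 221.2, 152.5, 75.4] 290.2 258.5
  dial 0.54 [246.7, 222.6, 24.2, 20.6] 260.8 232.7
  latch_handle 0.59 [249.4, 228.3, 24.9, 41.2] 261.3 247.6
  hold_arm 0.7 [243.9, 225.0, 98.1, 40.5] 283.9 244.3
  die_center 0.66 [301.0, 248.0, 14.4, 22.7] 308.7 258.0
  punch_center 0.56 [336.9, 335.4, 20.4, 31.7] 345.5 353.3
  beaker_center 0.59 [420.3, 300.8, 34.1, 51.4] 433.2 324.1
side 55.0348327225925 -0.10119112644802387 cam [ 0.57127479 -0.70655128  0.56213756]
  press 0.97 [253.0, 188.0, 139.8, 85.0] 323.8 235.2
  dial 0.87 [303.4, 188.3, 21.6, 20.0] 313.0 199.3
  latch_handle 0.73 [263.5, 193.0, 23.8, 41.9] 274.3 213.3
  hold_arm 0.62 [264.1, 193.6, 117.4, 40.0] 310.4 220.2
  die_center 0.65 [321.2, 232.3, 22.5, 21.2] 330.9 241.8
  punch_center 0.9 [214.0, 320.7, 22.5, 30.0] 222.2 337.1
  beaker_center 0.93 [289.2, 334.6, 36.7, 57.4] 307.0 362.0
wrist 64.27654988964068 -0.06624432553737866 cam [ 0.35312646 -0.52140252  0.37350011]
```

```bash
python3 - <<'E'
import cv2,numpy as np
a=cv2.imread("pics/scene0.png")[200:380,190:460]; b=cv2.imread("pics/side0.png")[170:400,200:410]
a=cv2.resize(a,None,fx=1.7,fy=1.7); b=cv2.resize(b,None,fx=2.5,fy=2.5,interpolation=2)
a=cv2.resize(cv2.imread("pics/scene0.png")[200:280,190:390],(800,320),interpolation=2)
b=cv2.resize(cv2.imread("pics/side0.png")[170:290,240:400],(373,280),interpolation=2)
c=cv2.resize(cv2.imread("pics/side0.png"),(373,280)); 
o=np.zeros((600,800,3),np.uint8);o[:320]=a;o[320:,:373]=b;o[320:,400:773]=c
cv2.imwrite("pics/v1.png",o)
E
```

```text
(no output)
```

View pics/v1.png

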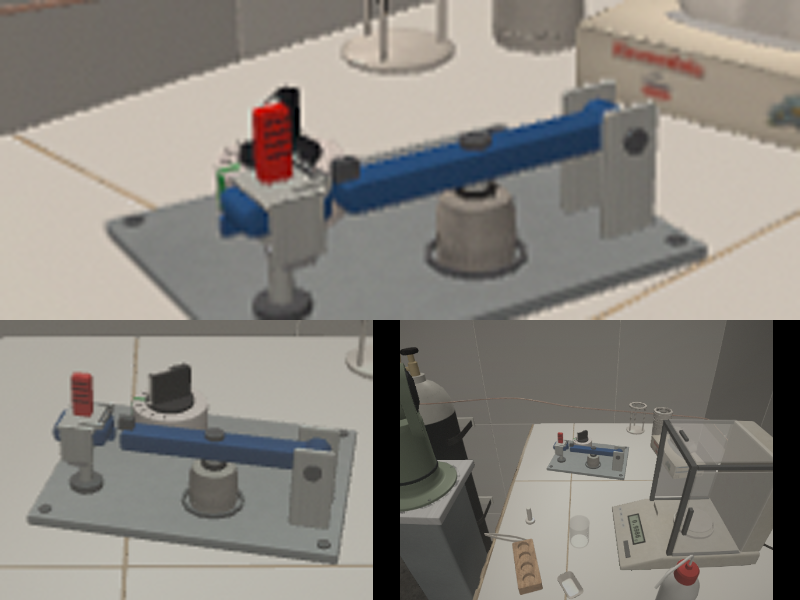

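The views show the fixture at the left rear with the arm down and the dial behind the arm, the bar turned off the green mark. Plate corners in side: (252,256), (385,274), (393,217). In scene: (217,256), (367,261). Next I fit the fixture pose.

```bash
python3 - <<'E'
from h import *
from scipy.optimize import least_squares
G={c:optics.grab_frame(c) for c in("scene","side")}
obs=[("side",(-.14,-.11,.01),(252,255.7)),("side",(.14,-.11,.01),(385,273.7)),("side",(.14,.11,.01),(392.7,217.1)),
("scene",(-.14,.11,.01),(217,256)),("scene",(.14,-.11,.01),(366.7,261.2))]
for c in G:
    im=G[c]["frame"].astype(int); m=(im[...,2]>110)&(im[...,1]<70)&(im[...,0]<70)
    n,l,s,ce=cv2.connectedComponentsWithStats(m.astype(np.uint8))
    for i in range(1,n):
        if s[i,4]>30: print(c,s[i],ce[i])
    k=[i for i in range(1,n) if s[i,4]>30 and 230<ce[i][0]<300 and ce[i][1]<260]
    obs.append((c,(-.1,-.05,.107),tuple(ce[k[0]])))
def T(p,X): 
    c,s=np.cos(p[2]),np.sin(p[2]); return [p[0]+c*X[0]-s*X[1],p[1]+s*X[0]+c*X[1],X[2]]
res=lambda p:np.concatenate([proj(G[c],T(p,X))[0]-o for c,X,o in obs])
r=least_squares(res,[.6,.2,0],loss="soft_l1"); print(r.x,r.fun.shape); print(res(r.x).reshape(-1,2).round(1))
for n,X in dict(dial=(-.045,.062,.073),mark=(-.0765,.062,.05),handle=(-.1,-.05,.115),piv=(.11,-.05,.069)).items(): print(n,np.round(T(r.x,X),4))
np.save("pose.npy",r.x)
for n,z in(("punch_center",.026),("beaker_center",.035),("die_center",.029)):
  for c in G:
    m=optics.masks_of(n,c)[0]; ys,xs=np.nonzero(m["region"]); x,y,w,h=m["rect"]; print(n,c,atz(G[c],x+w/2,y+h/2,z).round(3))
E
```

```text
scene [403 218  20  12 185] [412.57837838 223.36756757]
scene [253 226  10  20 125] [257.36  235.696]
scene [597 247  28  25 381] [610.84251969 257.81364829]
side [272 206   7   5  34] [275.08823529 207.94117647]
side [475 412  38  29 586] [495.84982935 428.02730375]
[ 0.60440744  0.15468638 -0.21655041] (14,)
[[-1.8 -0.2]
 [ 0.3 -1.1]
 [ 0.1  0.3]
 [-0.8 -1. ]
 [ 2.  -0.1]
 [ 2.2  0.2]
 [-0.5 -5.1]]
dial [0.5738 0.2249 0.073 ]
mark [0.543  0.2317 0.05  ]
handle [0.496  0.1273 0.115 ]
piv [0.7011 0.0822 0.069 ]
punch_center scene [ 0.423 -0.17   0.026]
punch_center side [ 0.43  -0.171  0.026]
beaker_center scene [ 0.566 -0.243  0.035]
beaker_center side [ 0.564 -0.237  0.035]
die_center scene [0.605 0.095 0.029]
die_center side [0.613 0.094 0.029]
```

```bash
python3 -m handwheel '[{"dx":4,"dy":-4,"dz":-0.2},{"dx":4,"dy":-4,"dz":-0.2},{"dx":4,"dy":-4,"dz":-0.2},{"dx":4,"dy":-4,"dz":-0.2},{"dx":4,"dy":-4,"dz":-0.2},{"dx":4,"dy":-4,"dz":-0.2},{"dx":4,"dy":-4,"dz":-0.2},{"dx":4,"dy":-4,"dz":-0.2}]' 60
python3 -m handwheel '[{"dx":4,"dy":-4},{"dx":4,"dy":-4},{"dx":4,"dy":-4},{"dx":4,"dy":-4},{"dx":4,"dy":-4},{"dx":4,"dy":-4},{"wz":-0.17},{"wz":-0.17}]'
python3 -m handwheel '[{"wz":-0.18},{"wz":-0.18},{"wz":-0.18},{"wz":-0.18},{"wz":-0.18},{"wz":-0.18},{"wz":-0.18},{"wz":-0.18}]'
python3 -m handwheel '[{"wz":-0.17},{"wz":-0.17},{"wz":-0.17},{"wz":-0.17},{}]'
python3 - <<'E'
from h import *
s=monitor.observe(); print(s["clock"],s["qpos"].round(2),s["position"],s["tool_rot"])
g=optics.grab_frame("wrist"); p=np.load("pose.npy")
im=g["frame"].copy()
save(g,"w1")
E
```

```text
1.6 [ 1.03  0.52 -0.04  1.6   0.02  1.02 -0.11] [ 0.28123469 -0.558155    0.23131809] [3.14155508e+00 1.20505560e-05 4.66756116e-01]schema error: expected keys dx, dy, dz, wx, wy, wz, claw
schema error: expected keys dx, dy, dz, wx, wy, wz, claw
schema error: expected keys dx, dy, dz, wx, wy, wz, claw
schema error: expected keys dx, dy, dz, wx, wy, wz, claw
```

View pics/w1.png

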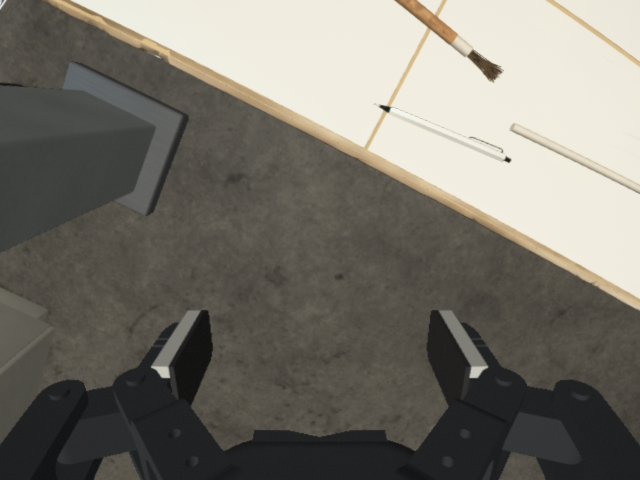

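The move was refused because every row needs all the keys. The picture is still the start view: empty floor, table edge, fingertips at about (185,340) and (455,340).

```bash
python3 -m handwheel '[{"dx":4,"dy":-4,"dz":-0.2,"wx":0,"wy":0,"wz":0,"claw":100},{"dx":4,"dy":-4,"dz":-0.2,"wx":0,"wy":0,"wz":0,"claw":100},{"dx":4,"dy":-4,"dz":-0.2,"wx":0,"wy":0,"wz":0,"claw":100},{"dx":4,"dy":-4,"dz":-0.2,"wx":0,"wy":0,"wz":0,"claw":100},{"dx":4,"dy":-4,"dz":-0.2,"wx":0,"wy":0,"wz":0,"claw":100},{"dx":4,"dy":-4,"dz":-0.2,"wx":0,"wy":0,"wz":0,"claw":100},{"dx":4,"dy":-4,"dz":-0.2,"wx":0,"wy":0,"wz":0,"claw":100},{"dx":4,"dy":-4,"dz":-0.2,"wx":0,"wy":0,"wz":0,"claw":100}]' 60
```

```text
clock: 2.65
position: [0.4234, -0.1266, 0.2477]
tool_rot: [3.141, -0.001, 0.467]
force: [1.1, -0.6, -0.7]
grip_width: 0.0854
finger_force: 0.0
```

```bash
python3 -m handwheel '[{"dx":3.9,"dy":-4.1,"dz":0,"wx":0,"wy":0,"wz":0,"claw":100},{"dx":3.9,"dy":-4.1,"dz":0,"wx":0,"wy":0,"wz":0,"claw":100},{"dx":3.9,"dy":-4.1,"dz":0,"wx":0,"wy":0,"wz":0,"claw":100},{"dx":3.9,"dy":-4.1,"dz":0,"wx":0,"wy":0,"wz":0,"claw":100},{"dx":3.9,"dy":-4.1,"dz":0,"wx":0,"wy":0,"wz":0,"claw":100},{"dx":3.9,"dy":-4.1,"dz":0,"wx":0,"wy":0,"wz":0,"claw":100},{"dx":0,"dy":0,"dz":0,"wx":0,"wy":0,"wz":-0.18,"claw":100},{"dx":0,"dy":0,"dz":0,"wx":0,"wy":0,"wz":-0.18,"claw":100}]'
python3 -m handwheel '[{"dx":0,"dy":0,"dz":0,"wx":0,"wy":0,"wz":-0.18,"claw":100},{"dx":0,"dy":0,"dz":0,"wx":0,"wy":0,"wz":-0.18,"claw":100},{"dx":0,"dy":0,"dz":0,"wx":0,"wy":0,"wz":-0.18,"claw":100},{"dx":0,"dy":0,"dz":0,"wx":0,"wy":0,"wz":-0.18,"claw":100},{"dx":0,"dy":0,"dz":0,"wx":0,"wy":0,"wz":-0.18,"claw":100},{"dx":0,"dy":0,"dz":0,"wx":0,"wy":0,"wz":-0.18,"claw":100},{"dx":0,"dy":0,"dz":0,"wx":0,"wy":0,"wz":-0.18,"claw":100},{"dx":0,"dy":0,"dz":0,"wx":0,"wy":0,"wz":-0.18,"claw":100}]'
python3 -m handwheel '[{"dx":0,"dy":0,"dz":0,"wx":0,"wy":0,"wz":-0.18,"claw":100},{"dx":0,"dy":0,"dz":0,"wx":0,"wy":0,"wz":-0.18,"claw":100},{"dx":0,"dy":0,"dz":0,"wx":0,"wy":0,"wz":-0.18,"claw":100},{"dx":0,"dy":0,"dz":0,"wx":0,"wy":0,"wz":-0.12,"claw":100},{"dx":0,"dy":0,"dz":0,"wx":0,"wy":0,"wz":0,"claw":100}]'
python3 - <<'E'
from h import *
s=monitor.observe(); print(s["clock"],s["qpos"].round(2),s["position"],s["tool_rot"])
g=optics.grab_frame("wrist"); save(g,"w2")
E
```

```text
clock: 3.65
position: [0.5212, 0.1974, 0.2471]
tool_rot: [-3.141, 0.0, 0.834]
force: [-0.2, -1.0, 0.3]
grip_width: 0.0854
finger_force: 0.0
clock: 4.65
position: [0.5213, 0.1965, 0.2473]
tool_rot: [3.142, 0.0, 2.272]
force: [0.3, -0.2, 0.6]
grip_width: 0.0853
finger_force: 0.0
clock: 5.28
position: [0.5214, 0.1964, 0.2472]
tool_rot: [3.141, -0.0, 2.926]
force: [-0.2, -0.6, -0.1]
grip_width: 0.0854
finger_force: 0.0
5.275 [ 0.19  0.54 -0.93  1.73  0.48  1.12  0.46] [0.52135647 0.19640822 0.24718509] [ 3.14147232e+00 -3.20834758e-04  2.92568797e+00]
```

View pics/w2.png

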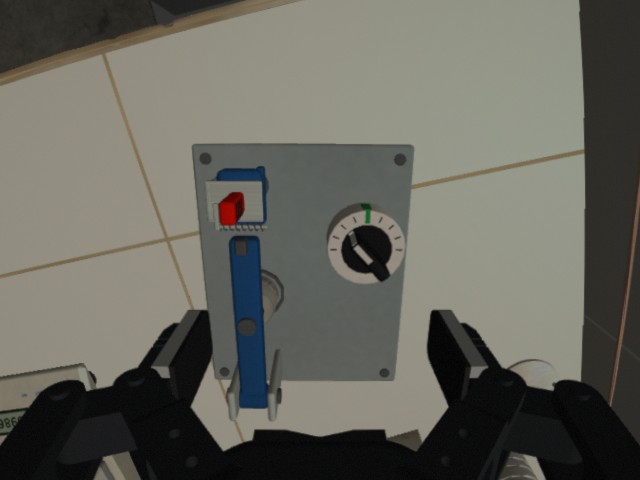

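Overhead view: plate corners (193,145), (413,146), (397,380), (216,381). The red handle is near (231,208), the dial near (367,245), its pointer up-left at (350,233) and the green mark at (367,213). I'll refine the fit from here.

```bash
python3 - <<'E'
from h import *
from scipy.optimize import least_squares
g=optics.grab_frame("wrist"); im=g["frame"]
def T(p,X): 
    c,s=np.cos(p[2]),np.sin(p[2]); return [p[0]+c*X[0]-s*X[1],p[1]+s*X[0]+c*X[1],X[2]]
obs=[((-.14,-.11,.01),(193,145)),((-.14,.11,.01),(413,146)),((.14,.11,.01),(397,380)),((.14,-.11,.01),(216,381))]
r=least_squares(lambda p:np.concatenate([proj(g,T(p,X))[0]-o for X,o in obs]),[.604,.155,-.217])
p=r.x; print(p,r.fun.round(1)); np.save("pose.npy",p)
# red top
m=((im[...,2].astype(int)-im[...,1])>90).astype(np.uint8); m[:,300:]=0; ys,xs=np.nonzero(m); print("red",xs.min(),xs.max(),ys.min(),ys.max(),xs.mean(),ys.mean())
h=np.array([[x,y,z] for z in(.087,.127) for x in(-.109,-.091) for y in(-.056,-.044)])
q=proj(g,[T(p,X) for X in h]); print("pred handle",q.min(0),q.max(0))
for n,X in dict(dial=(-.045,.062,.073),handle=(-.1,-.05,.115),piv=(.11,-.05,.069)).items(): print(n,np.round(T(p,X),4))
k=8; x0,y0,x1,y1=320,195,415,270+20
o=cv2.resize(im[y0:y1,x0:x1],None,fx=6,fy=6,interpolation=cv2.INTER_CUBIC)
for a,col in((.6,(255,255,0)),(.75,(0,255,0)),(.9,(0,0,255))):
    c=np.cos(a);s=np.sin(a)
    b=[T(p,(-.045+c*x-s*y,.062+s*x+c*y,.082)) for x,y in((-.022,-.006),(-.022,.006),(.022,.006),(.022,-.006))]
    q=((proj(g,b)-[x0,y0]+.5)*6).astype(int); cv2.polylines(o,[q],True,col,1)
cv2.imwrite("pics/v3.png",o); print(o.shape)
E
```

```text
[ 0.60514876  0.16161122 -0.2189913 ] [-2.3  0.3  2.6 -1.1 -0.3  1.5 -0.   0.4]
red 220 243 194 224 228.86304909560724 211.33074935400518
pred handle [217.67112102 192.13847984] [246.24651299 228.10925538]
dial [0.5747 0.2319 0.073 ]
handle [0.4967 0.1345 0.115 ]
piv [0.7017 0.0889 0.069 ]
(570, 570, 3)
```

View pics/v3.png

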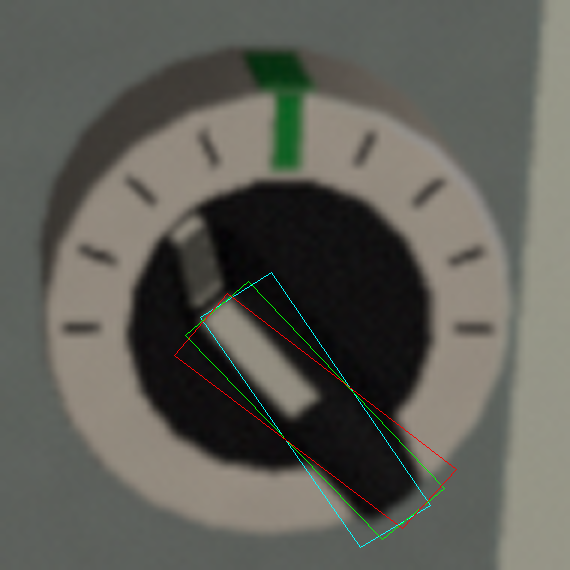

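```bash
python3 -m handwheel '[{"dx":-4.45,"dy":4.4,"dz":0,"wx":0,"wy":0,"wz":0,"claw":100},{"dx":0,"dy":0,"dz":2,"wx":0,"wy":0,"wz":-0.17,"claw":100},{"dx":0,"dy":0,"dz":3,"wx":0,"wy":0,"wz":-0.17,"claw":100},{"dx":0,"dy":0,"dz":3,"wx":0,"wy":0,"wz":-0.17,"claw":100},{"dx":0,"dy":0,"dz":3,"wx":0,"wy":0,"wz":-0.17,"claw":100},{"dx":0,"dy":0,"dz":0,"wx":0,"wy":0,"wz":0,"claw":100}]'
cat > ov.py <<'E'
from h import *
import sys
def T(p,X): 
    c,s=np.cos(p[2]),np.sin(p[2]); return [p[0]+c*X[0]-s*X[1],p[1]+s*X[0]+c*X[1],X[2]]
def bar(p,a,z):
    c=np.cos(a);s=np.sin(a)
    return [T(p,(-.045+c*x-s*y,.062+s*x+c*y,z)) for x,y in((-.022,-.006),(-.022,.006),(.022,.006),(.022,-.006))]
def circ(p,r,z): return [T(p,(-.045+r*np.cos(t),.062+r*np.sin(t),z)) for t in np.linspace(0,6.28,40)]
E
python3 - <<'E'
from ov import *
s=monitor.observe(); print(s["clock"],s["qpos"].round(2),s["position"],s["tool_rot"])
g=optics.grab_frame("wrist"); p=np.load("pose.npy"); o=g["frame"].copy()
for P,col in((bar(p,.68,.082),(0,255,0)),(circ(p,.0245,.05),(255,255,0)),(circ(p,.038,.048),(0,0,255))):
    cv2.polylines(o,[proj(g,P).astype(int)],True,col,1)
cv2.imwrite("pics/w4.png",o)
E
```

```text
clock: 6.12
position: [0.5732, 0.2295, 0.1356]
tool_rot: [3.141, -0.003, -2.679]
force: [0.4, -0.1, 1.0]
grip_width: 0.0853
finger_force: 0.0
6.125 [ 0.13  0.81 -0.97  1.67  0.74  1.08  0.96] [0.57321341 0.22952665 0.13557866] [ 3.14097977 -0.00331467 -2.67896345]
```

View pics/w4.png

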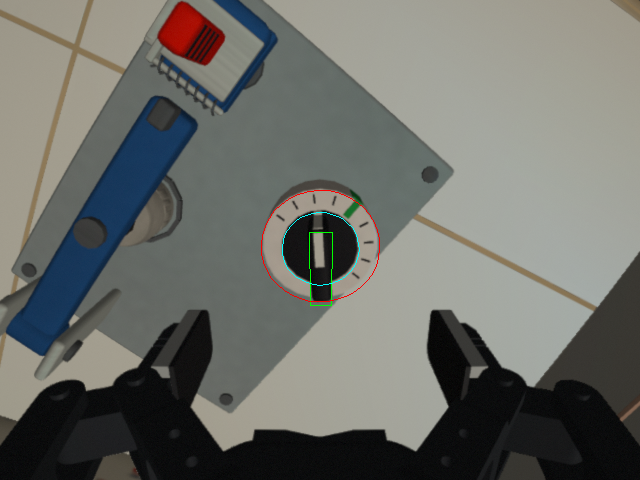

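Overlay fits the dial well: housing centre (320,246), bar upright in the image near column 319, so the tool is aligned. I descend and grip.

```bash
python3 -m handwheel '[{"dx":-0.2,"dy":0.05,"dz":2.9,"wx":0,"wy":0,"wz":0,"claw":100},{"dx":0,"dy":0,"dz":3,"wx":0,"wy":0,"wz":0,"claw":100},{"dx":0,"dy":0,"dz":2,"wx":0,"wy":0,"wz":0,"claw":100},{"dx":0,"dy":0,"dz":0,"wx":0,"wy":0,"wz":0,"claw":50}]' 30
python3 -m handwheel '[{"dx":0,"dy":0,"dz":0,"wx":0,"wy":0,"wz":0,"claw":0},{"dx":0,"dy":0,"dz":0,"wx":0,"wy":0,"wz":0,"claw":0},{"dx":0,"dy":0,"dz":0,"wx":0,"wy":0,"wz":0,"claw":0},{"dx":0,"dy":0,"dz":0,"wx":0,"wy":0,"wz":0,"claw":0}]' 30
```

```text
clock: 6.68
position: [0.5755, 0.2315, 0.0582]
tool_rot: [-3.142, -0.001, -2.678]
force: [-0.4, 1.0, 0.6]
grip_width: 0.0698
finger_force: 0.0
clock: 7.18
position: [0.576, 0.2313, 0.059]
tool_rot: [-3.141, 0.001, -2.677]
force: [-0.8, -3.2, 6.9]
grip_width: 0.0113
finger_force: 33.0
```

```bash
python3 -m handwheel '[{"dx":0,"dy":0,"dz":-0.1,"wx":0,"wy":0,"wz":0.1,"claw":0},{"dx":0,"dy":0,"dz":0,"wx":0,"wy":0,"wz":0.12,"claw":0},{"dx":0,"dy":0,"dz":0,"wx":0,"wy":0,"wz":0.12,"claw":0},{"dx":0,"dy":0,"dz":0,"wx":0,"wy":0,"wz":0.12,"claw":0},{"dx":0,"dy":0,"dz":0,"wx":0,"wy":0,"wz":0.12,"claw":0},{"dx":0,"dy":0,"dz":0,"wx":0,"wy":0,"wz":0.1,"claw":0},{"dx":0,"dy":0,"dz":0,"wx":0,"wy":0,"wz":0,"claw":0},{"dx":0,"dy":0,"dz":0,"wx":0,"wy":0,"wz":0,"claw":0}]'
```

```text
clock: 8.18
position: [0.576, 0.2305, 0.0591]
tool_rot: [-3.141, 0.0, 2.927]
force: [3.8, -3.4, -6.8]
grip_width: 0.0114
finger_force: 31.0
```

```bash
python3 -m handwheel '[{"dx":0,"dy":0,"dz":0,"wx":0,"wy":0,"wz":0,"claw":60},{"dx":0,"dy":0,"dz":0,"wx":0,"wy":0,"wz":0,"claw":60},{"dx":0,"dy":0,"dz":0,"wx":0,"wy":0,"wz":0,"claw":60},{"dx":0,"dy":0,"dz":-3,"wx":0,"wy":0,"wz":0,"claw":60},{"dx":0,"dy":0,"dz":-4,"wx":0,"wy":0,"wz":0,"claw":60},{"dx":0,"dy":0,"dz":-5,"wx":0,"wy":0,"wz":0,"claw":60},{"dx":0,"dy":0,"dz":0,"wx":0,"wy":0,"wz":0,"claw":60}]'
python3 - <<'E'
from ov import *
s=monitor.observe(); print(s["clock"],s["qpos"].round(2),s["position"],s["tool_rot"])
g=optics.grab_frame("wrist"); p=np.load("pose.npy"); im=g["frame"]
o=im.copy()
h=np.array([T(p,[x,y,.127]) for x,y in((-.109,-.056),(-.109,-.044),(-.091,-.044),(-.091,-.056))])
for P,col in((bar(p,0,.082),(0,255,0)),(circ(p,.0245,.05),(255,255,0)),(h,(255,255,255))):
    cv2.polylines(o,[proj(g,P).astype(int)],True,col,1)
# white line and green mark angles about the axis
x,y=proj(g,T(p,(-.045,.062,.07)))[0].astype(int)
sub=im[y-60:y+60,x-50:x+50].astype(int)
a=cv2.resize(im[y-60:y+60,x-50:x+50],(500,600),interpolation=2); b=cv2.resize(o[60:300,40:360],(300,225))
q=np.zeros((600,800,3),np.uint8); q[:,:500]=a; q[:225,500:]=b; cv2.imwrite("pics/v5.png",q); print(x,y)
gm=(sub[...,1]>sub[...,2]+40); ys,xs=np.nonzero(gm); print("green",xs.mean()+x-50,ys.mean()+y-60,atz(g,xs.mean()+x-50,ys.mean()+y-60,.049),T(p,(-.0765,.062,.049)))
E
```

```text
clock: 9.05
position: [0.5769, 0.2325, 0.183]
tool_rot: [3.138, 0.004, 2.927]
force: [0.3, 0.1, -0.3]
grip_width: 0.0515
finger_force: 0.0
9.05 [ 0.07  0.7  -0.86  1.63  0.59  1.08  0.4 ] [0.57686655 0.23249019 0.18300999] [3.13842973 0.00428018 2.92672415]
317 229
green 315.9789473684211 176.8736842105263 [0.5416589  0.23823503 0.049     ] [np.float64(0.5439450054995719), np.float64(0.23874973064761248), 0.049]
```

View pics/v5.png

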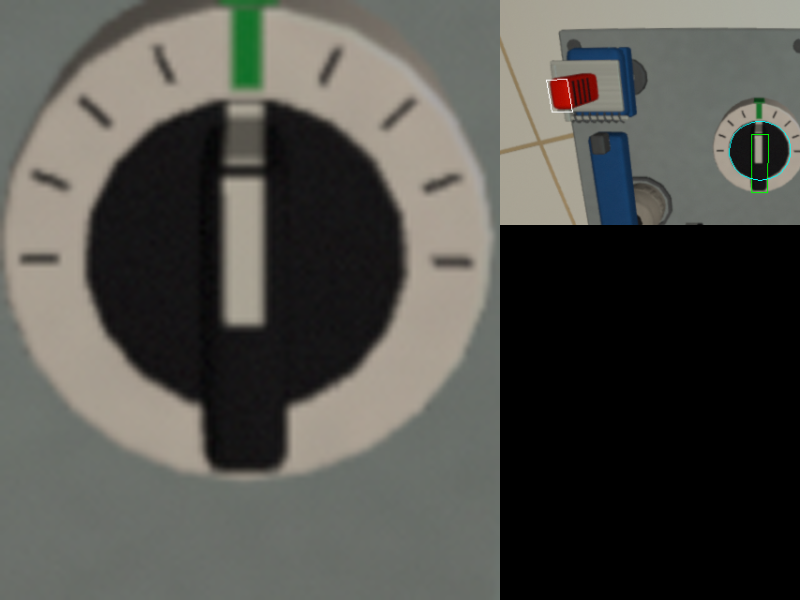

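The crop shows the white pointer line (column 245) right on the green mark (column 246), so the dial is set. Next I move above the latch handle.

```bash
python3 -m handwheel '[{"dx":1.92,"dy":-3.76,"dz":0,"wx":0,"wy":0,"wz":0,"claw":60},{"dx":1.92,"dy":-3.76,"dz":0,"wx":0,"wy":0,"wz":0,"claw":60},{"dx":1.92,"dy":-3.76,"dz":0,"wx":0,"wy":0,"wz":0,"claw":60},{"dx":0,"dy":0,"dz":3,"wx":0,"wy":0,"wz":0.004,"claw":60},{"dx":0,"dy":0,"dz":0,"wx":0,"wy":0,"wz":0,"claw":60}]'
python3 - <<'E'
from ov import *
s=monitor.observe(); print(s["clock"],s["qpos"].round(2),s["position"],s["tool_rot"])
g=optics.grab_frame("wrist"); p=np.load("pose.npy"); im=g["frame"]; save(g,"w6")
m=((im[...,2].astype(int)-im[...,1])>90).astype(np.uint8); n,l,st,ce=cv2.connectedComponentsWithStats(m)
for i in range(1,n):
    if st[i,4]>100: print("red",st[i],ce[i])
h=np.array([T(p,[x,y,z]) for z in(.087,.127) for x in(-.109,-.091) for y in(-.056,-.044)])
q=proj(g,h); print(q.round(0).tolist()); print("tcp",proj(g,s["position"]))
cv2.polylines(im,[q[[4,5,7,6]].astype(int)],True,(0,255,0),1);cv2.polylines(im,[q[[0,1,3,2]].astype(int)],True,(255,255,0),1)
cv2.imwrite("pics/w6.png",im)
E
```

```text
clock: 9.72
position: [0.4942, 0.1328, 0.1477]
tool_rot: [-3.14, -0.003, 2.923]
force: [0.6, 0.5, 0.1]
grip_width: 0.0515
finger_force: 0.0
9.725 [ 0.26  0.6  -0.88  1.94  0.59  0.89  0.43] [0.49417147 0.13281903 0.14769529] [-3.14017282 -0.00315896  2.92270809]
red [312 253  23  56 818] [323.62102689 288.77383863]
[[313.0, 250.0], [334.0, 250.0], [313.0, 279.0], [334.0, 279.0], [311.0, 280.0], [337.0, 280.0], [312.0, 314.0], [336.0, 314.0]]
tcp [[319.44865016 315.23749366]]
```

View pics/w6.png

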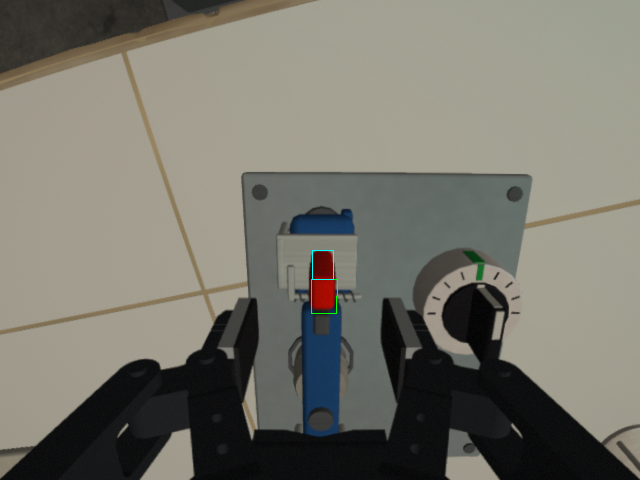

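The handle outline (312–337, 250–314) matches the model. The handle sits 2 mm right of the TCP. I go down and grip.

```bash
python3 -m handwheel '[{"dx":-0.2,"dy":0.2,"dz":2,"wx":0,"wy":0,"wz":0,"claw":60},{"dx":0,"dy":0,"dz":3,"wx":0,"wy":0,"wz":0,"claw":60},{"dx":0,"dy":0,"dz":0,"wx":0,"wy":0,"wz":0,"claw":60},{"dx":0,"dy":0,"dz":0,"wx":0,"wy":0,"wz":0,"claw":0},{"dx":0,"dy":0,"dz":0,"wx":0,"wy":0,"wz":0,"claw":0},{"dx":0,"dy":0,"dz":0,"wx":0,"wy":0,"wz":0,"claw":0},{"dx":0,"dy":0,"dz":0,"wx":0,"wy":0,"wz":0,"claw":0}]' 70
```

```text
clock: 10.65
position: [0.498, 0.1338, 0.1003]
tool_rot: [-3.14, 0.001, 2.922]
force: [-3.8, -7.8, 14.8]
grip_width: 0.0104
finger_force: 68.3
```

```bash
python3 -m handwheel '[{"dx":0,"dy":-0.3,"dz":0,"wx":0,"wy":0,"wz":0,"claw":0},{"dx":0,"dy":-0.4,"dz":-0.1,"wx":0,"wy":0,"wz":0,"claw":0},{"dx":0,"dy":-0.4,"dz":0,"wx":0,"wy":0,"wz":0,"claw":0},{"dx":0,"dy":-0.3,"dz":0,"wx":0,"wy":0,"wz":0,"claw":0},{"dx":0,"dy":0,"dz":0,"wx":0,"wy":0,"wz":0,"claw":0},{"dx":0,"dy":0,"dz":0,"wx":0,"wy":0,"wz":0,"claw":0}]'; python3 -c "
from h import *
s=monitor.observe(); print(s['position'],s['force'],s['qpos'].round(2)); d=(s['position']-[.498,.1338,.1])
print('pull',-(d[:2]@[.217,.976]))"
```

```text
clock: 11.4
position: [0.495, 0.1216, 0.1005]
tool_rot: [3.141, 0.001, 2.923]
force: [2.5, 4.1, 1.0]
grip_width: 0.0104
finger_force: 68.9
[0.49501876 0.12162194 0.10051618] [2.51237419 4.05152732 0.98314   ] [ 0.24  0.66 -0.82  1.98  0.68  0.8   0.38]
pull 0.012532714228785066
```

```bash
python3 -m handwheel '[{"dx":-0.16,"dy":0,"dz":-0.83,"wx":0,"wy":0.04,"wz":0,"claw":0},{"dx":-0.32,"dy":0,"dz":-1.67,"wx":0,"wy":0.08,"wz":0,"claw":0},{"dx":-0.32,"dy":0,"dz":-1.67,"wx":0,"wy":0.08,"wz":0,"claw":0},{"dx":0,"dy":0,"dz":0,"wx":0,"wy":0,"wz":0,"claw":0}]'; python3 -c "
from h import *
s=monitor.observe(); print(s['qpos'].round(2)); d=s['position']-[.7017,.0889,.069]
print('x,y,z',d[:2]@[.976,-.217],d[:2]@[.217,.976],d[2],'th',np.arctan2(d[2],-d[:2]@[.976,-.217])-np.arctan2(.0315,.209))"
```

```text
clock: 11.9
position: [0.5053, 0.1193, 0.1416]
tool_rot: [3.14, -0.203, 2.922]
force: [2.1, 5.2, -2.7]
grip_width: 0.0107
finger_force: 68.6
[ 0.32  0.73 -0.91  1.78  0.48  1.09  0.59]
x,y,z -0.19827225239604032 -0.012941023191597435 0.0726422926921757 th 0.20159720212202317
```

```bash
python3 -m handwheel '[{"dx":-0.32,"dy":0,"dz":-1.67,"wx":0,"wy":0.08,"wz":0,"claw":0},{"dx":-0.32,"dy":0,"dz":-1.67,"wx":0,"wy":0.08,"wz":0,"claw":0},{"dx":-0.32,"dy":0,"dz":-1.67,"wx":0,"wy":0.08,"wz":0,"claw":0},{"dx":-0.32,"dy":0,"dz":-1.67,"wx":0,"wy":0.08,"wz":0,"claw":0},{"dx":-0.32,"dy":0,"dz":-1.67,"wx":0,"wy":0.08,"wz":0,"claw":0},{"dx":-0.24,"dy":0,"dz":-1.25,"wx":0,"wy":0.06,"wz":0,"claw":0},{"dx":0,"dy":0,"dz":0,"wx":0,"wy":0,"wz":0,"claw":0},{"dx":0,"dy":0,"dz":0,"wx":0,"wy":0,"wz":0,"claw":0}]'; python3 - <<'E'
from ov import *
s=monitor.observe(); print(s['qpos'].round(2)); d=s['position']-[.7017,.0889,.069]
print('x,y,z',d[:2]@[.976,-.217],d[:2]@[.217,.976],d[2],'th',np.arctan2(d[2],-d[:2]@[.976,-.217])-np.arctan2(.0315,.209))
w=optics.grab_frame("wrist")["frame"]; g=optics.grab_frame("side"); a=g["frame"][150:300,230:410]
q=np.zeros((600,800,3),np.uint8); q[:300,:400]=cv2.resize(w,(400,300)); q[:300,400:760]=cv2.resize(a,(360,300),interpolation=2)
g=optics.grab_frame("scene"); q[300:,:400]=cv2.resize(g["frame"],(400,300)); q[300:,400:800]=cv2.resize(g["frame"][180:300,200:360],(400,300),interpolation=2)
cv2.imwrite("pics/v7.png",q)
E
```

```text
clock: 12.9
position: [0.5566, 0.1081, 0.2219]
tool_rot: [3.141, -0.66, 2.923]
force: [1.1, 5.3, -2.0]
grip_width: 0.0108
finger_force: 68.7
[ 0.27  0.96 -0.89  1.23  0.25  1.74  0.78]
x,y,z -0.14574609832248137 -0.01278024848004554 0.1529048353386612 th 0.6597720383662634
```

View pics/v7.png

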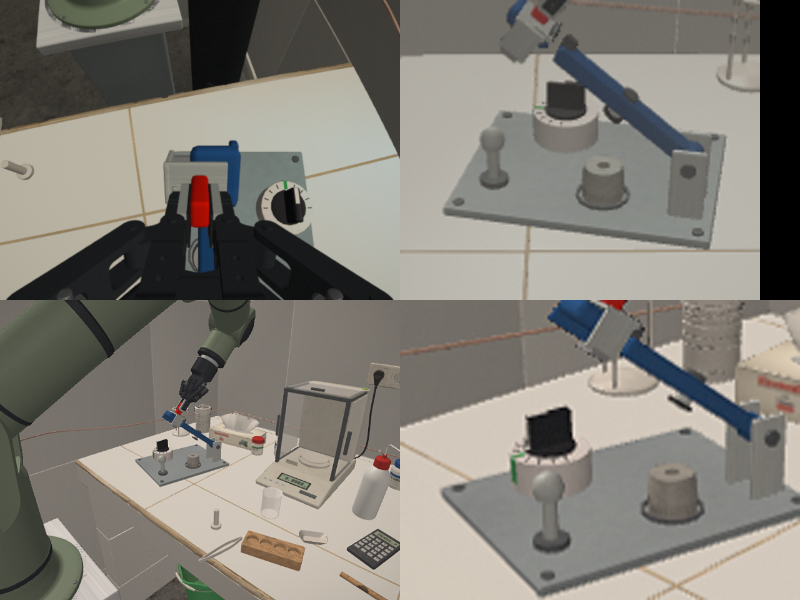

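The arm is clear of the ball and raised about 38°, held by the red handle. The die, punch and beaker stand upright, and the dial is at the mark. Handing in.

```bash
python3 -c "
from workcell import job_done
print(job_done())"
```

```text
the job is handed in; nothing more can be done
None
```

The job is handed in: the dial was set to the green mark first, then the latch was pulled about 12.5 mm and the arm lifted to about 38° (robot clock about 13 s), where the gripper still holds it by the handle, with the die, punch and beaker still upright in the last pictures; no verdict was returned.

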